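# Put every lid back on its own storage jar

## Robot

A 6-joint arm with a two-finger parallel gripper is mounted at the origin on a cart in front of the work surface, level with it; the furniture and walls round the work are solid. World frame = base frame: x ahead of the robot, y to its left, z up, the work surface at z = 0. Lengths are in m, angles in rad, forces in N, time in s.
With the tool pointing down it reaches from about 0.25 to 0.775 m from the base axis. Payload 4 kg.
Tool frame: the origin (TCP) lies midway between the tips of the shut fingers; the grasp point (between the pads) lies 19 mm behind it (robot.hold_point_z is the distance from the TCP to the grasp point, in m); z points along the fingers, y is the line along which they close (so a half turn about z gives the same grasp; the last joint's range is limited). The gripper opens to 94 mm and grips with 3 to 60 N. Pads are 16 mm wide; open, the fingers measure 119 mm over their backs; the gripper's body (75 mm by 177 mm) begins 78 mm behind the grasp point.
Start: joints at [-1.353, 0.087, 1.371, -0, 1.684, -0.103], TCP at [0.173, -0.522, 0.206] pointing down, gripper open.
Joint ranges: [-3.1, 3.1], [-0.76, 2.03], [0.27, 2.55], [-1.08, 4.22], [0.17, 2.65], [-2.57, 2.57]. Speed limits (rad/s): [2.79, 2.79, 3.14, 3.14, 3.14, 3.14].

## Interface

Orientations are given as [roll, pitch, yaw] about the fixed x, y, z axes, in that order (R = Rz(yaw) Ry(pitch) Rx(roll)).
In Python, from bench import readout, imaging, robot gives the robot as it stands.
- The arm moves only by the tool carry_out, never from a script. Its argument "motion" is text: rows parted by semicolons, each of 7 numbers parted by spaces: the shift along the tool's x, y, z each as a share of 200 mm, from -1 to 1, then the turn, a rotation vector about the tool's x, y, z each as a share of 120 degrees, from -1 to 1, then the opening, from 0 (shut) to 1 (fully open). A call has 1 to 12 rows; each row shifts and turns the commanded pose from where the row before left it, along the tool's axes as they then stand; what a row does not reach is not made up. A row lasts 1/8 s, in which the tool goes at most 62.5 mm and 10.7 degrees, less where a joint would pass 70% of its speed; a pose out of reach is approached as far as the arm can. A call with a number of a shift or a turn outside -1 to 1 is refused whole. A call with a gripper value outside its range is refused whole. The fingers move at their own pace and stop on an object; the grip force is fixed at half the most. Time passes only in rows, so rows that do not move let the fingers close. It gives the time, the measured TCP pose, the force, the opening and the grip force at its end, in the units of the state.
- readout.get_obs(): the state, without advancing time (a new reading comes with each control period).
- imaging.snapshot(name): name is "side" or "top" or "wrist"; returns a dict with "pixels" (384x512x3 uint8, red, green, blue), "fx", "fy", "cx", "cy" (pixels), "R" (3x3) and "t" (3): a world point X has camera coordinates R X + t. Camera axes: x right, y down, z forward; pixel columns grow to the right and rows downward; lengths in m; the calibration is good to about 2 mm. A picture is of the moment at which its call begins. There is no depth.
- robot.close_job(): hands the job in; it is judged then, once.
The state is a dict: "time": time; "joint_positions": joint angles; "qvel": joint speeds; "joint_torque": joint torques, N m; "tool_pos": TCP position; "ee_rot": TCP orientation; "wrist_force": force on the tool from outside, world axes, zero at the start; "wrist_torque": the same for the moment, N m; "width": finger opening in m; "finger_force": force on a finger pad.
Only numpy, scipy, OpenCV 4.12 (cv2) and the standard library are available. Lean on these libraries where they do the work, as an engineer would, in place of code of your own. Each camera call takes 0.05 s, during which the arm holds its last target. There are 200 camera calls.

## Task

The four open storage jars and their four bamboo lids have been washed and are dry: close every jar with the lid of its own shape and size, square with the jar and fully seated on the rim. Leave the jars standing where they are, and do not disturb the lemon or the salt shaker among them.

Things in the scene. Friction and masses are not known exactly. Their poses are not given: they have to be found in the camera images.
- round_jar_large: Larger round green stoneware storage jar, open and empty, upright on the worktop, loose. 98 mm diameter outside, 85 mm high, walls 5 mm, round mouth 88 mm wide, about 0.55 kg. Origin: centre of its underside, z up. Takes only the larger round lid; once seated, the lid's origin is 75 mm above the jar's.
- round_jar_small: Smaller round green stoneware storage jar, open and empty, upright on the worktop, loose. 72 mm diameter outside, 70 mm high, walls 5 mm, round mouth 62 mm wide, about 0.35 kg. Origin: centre of its underside, z up. Takes only the smaller round lid; once seated, the lid's origin is 60 mm above the jar's.
- square_jar_large: Larger square green stoneware storage jar, open and empty, upright on the worktop, loose. 86 x 86 mm outside, 85 mm high, walls 5 mm, square mouth 76 x 76 mm, about 0.55 kg. Origin: centre of its underside, z up. Takes only the larger square lid, turned square with it; once seated, the lid's origin is 75 mm above the jar's. x and y along its sides.
- square_jar_small: Smaller square green stoneware storage jar, open and empty, upright on the worktop, loose. 63 x 63 mm outside, 70 mm high, walls 5 mm, square mouth 53 x 53 mm, about 0.35 kg. Origin: centre of its underside, z up. Takes only the smaller square lid, turned square with it; once seated, the lid's origin is 60 mm above the jar's. x and y along its sides.
- round_lid_large: Larger round pale bamboo jar lid, right way up on the worktop, loose, about 0.11 kg. Origin: centre of its underside, z up. White plug below (z 0 to 10 mm), 80 mm in diameter (72 mm at its foot); plate 98 mm in diameter (z 10 to 20 mm), which rests on the jar's rim; on top a round knob 24 mm in diameter (z 20 to 46 mm), to grip from above.
- round_lid_small: Smaller round pale bamboo jar lid, right way up on the worktop, loose, about 0.06 kg. Origin: centre of its underside, z up. White plug below (z 0 to 10 mm), 55 mm in diameter (47 mm at its foot); plate 72 mm in diameter (z 10 to 20 mm), which rests on the jar's rim; on top a round knob 24 mm in diameter (z 20 to 46 mm), to grip from above.
- square_lid_large: Larger square pale bamboo jar lid, right way up on the worktop, loose, about 0.11 kg. Origin: centre of its underside, z up, x and y along its sides (fits at any quarter turn). White plug below (z 0 to 10 mm), 68 x 68 mm (60 in the lowest 4 mm); plate 86 x 86 mm (z 10 to 20 mm), which rests on the jar's rim; on top a bar grip, 44 mm along x, 16 mm along y (z 20 to 46 mm), to grip from above.
- square_lid_small: Smaller square pale bamboo jar lid, right way up on the worktop, loose, about 0.06 kg. Origin: centre of its underside, z up, x and y along its sides (fits at any quarter turn). White plug below (z 0 to 10 mm), 46 x 46 mm (38 in the lowest 4 mm); plate 63 x 63 mm (z 10 to 20 mm), which rests on the jar's rim; on top a bar grip, 44 mm along x, 16 mm along y (z 20 to 46 mm), to grip from above.
- lemon: bystander: a yellow lemon, 71 x 53 x 51 mm, lying among the jars; loose, rolls if pushed. Origin: centre of its underside.
- salt_shaker: bystander: a white salt shaker, 42 mm in diameter and 88 mm tall, upright among the jars; loose. Origin: centre of its underside.
Things that resemble listed ones, but are neither listed nor needed, are in the scene too. Leave any purple look-alike of the square_lid_small alone.

How it is judged:
At the end, for the whole second after the job is handed in: Each of the four lids sits on its own jar: its centre within 8 mm of the jar's axis, its plate down on the rim within 3 mm, level within 0.06 rad; all jars upright on the worktop, all lids released and everything at rest (horizontal distance between square_lid_large and square_jar_large below 0.008 m and z of square_lid_large in the frame of square_jar_large between 0.072 and 0.078 m and angle between each of square_lid_large, square_jar_large, round_lid_small, round_jar_small, round_lid_large, round_jar_large, square_lid_small, square_jar_small's own z axis and vertical below 0.06 rad and height (world z) of each of square_jar_large, round_jar_small, round_jar_large, square_jar_small below 0.005 m and linear speed of each of square_lid_large, square_jar_large, round_lid_small, round_jar_small, round_lid_large, round_jar_large, square_lid_small, square_jar_small below 0.02 m/s and contact force between each of square_lid_large, round_lid_small, round_lid_large, square_lid_small and the fingers below 0.1 N and horizontal distance between round_lid_small and round_jar_small below 0.008 m and z of round_lid_small in the frame of round_jar_small between 0.057 and 0.063 m and horizontal distance between round_lid_large and round_jar_large below 0.008 m and z of round_lid_large in the frame of round_jar_large between 0.072 and 0.078 m and horizontal distance between square_lid_small and square_jar_small below 0.008 m and z of square_lid_small in the frame of square_jar_small between 0.057 and 0.063 m); the robot touches nothing.
It fails at once if a jar is tipped over (angle between any of round_jar_large, square_jar_small, square_jar_large, round_jar_small's own z axis and vertical above 0.4 rad).
It fails at once if a jar is pushed more than 40 mm from its place (distance of any of round_jar_large, square_jar_small, square_jar_large, round_jar_small from where it was at the start of the episode above 0.04 m).
It fails at once if the lemon or the salt shaker is moved more than 30 mm from its place (distance of any of lemon, salt_shaker from where it was at the start of the episode above 0.03 m).
It fails at once if the salt shaker is tipped over (angle between salt_shaker's own z axis and vertical above 0.4 rad).
It also fails if it takes over 115 s, if anything falls off the work surface, if the arm or the gripper's body presses on something with over 40 N, if the wrist force passes 120 N, or if a joint passes its speed limit or range.

## Working session

There is one attempt and no reset: what is moved stays moved. The work goes in short steps, Python scripts to look and compute and a tool call to move; the robot and the scene stay as the last step left them, time stands still between calls to the robot, and variables do not carry over. Pictures are saved under pics/ and viewed, at most 14 in all, crops included, and the job is handed in when it is done.

Besides the shell and the picture viewer there is one more tool, called after "Call:" by a JSON object that holds its "method" and its "body", one argument or row to a line. carry_out: Moves the arm, as the interface text tells. Its arguments: {"type":"object","properties":{"motion":{"type":"string"}},"required":["motion"]}

```bash
mkdir -p pics; cat > h.py <<'E'
import numpy as np, cv2, pickle
from bench import readout, imaging, robot
def snap(n, f):
    s=imaging.snapshot(n); cv2.imwrite(f'pics/{f}.png', s['pixels'][:,:,::-1]); pickle.dump(s,open(f'pics/{f}.pkl','wb')); return s
def load(f): return pickle.load(open(f'pics/{f}.pkl','rb'))
def w(s,u,v,z):
    R,t=np.array(s['R']),np.array(s['t'])
    d=R.T@np.array([(u-s['cx'])/s['fx'],(v-s['cy'])/s['fy'],1]); c=-R.T@t
    return c+d*(z-c[2])/d[2]
def px(s,X):
    p=np.array(s['R'])@np.array(X)+np.array(s['t']); return s['fx']*p[0]/p[2]+s['cx'], s['fy']*p[1]/p[2]+s['cy']
E
python3 - <<'E'
from h import *
s=snap('top','top0'); t=snap('side','side0')
print({k:s[k] for k in s if k!='pixels'}); print(-s['R'].T@s['t'],-t['R'].T@t['t']); print(readout.get_obs())
cv2.imwrite('pics/top0b.png',cv2.resize(s['pixels'][:,:,::-1],(800,600),interpolation=cv2.INTER_CUBIC))
E
```

```text
{'fx': 365.97764936328485, 'fy': 365.97764936328485, 'cx': 253.4283528065408, 'cy': 187.8421045266314, 'R': array([[ 0.01112254, -0.99943309, -0.03177722],
       [-0.98667722, -0.00581111, -0.16258628],
       [ 0.16230945,  0.03316223, -0.98618249]]), 't': array([0.01290185, 0.52789182, 0.95924707])}
[ 0.36502047 -0.0158486   1.03223062] [1.10284477 0.81127585 1.00022335]
{'time': 0.1, 'joint_positions': array([-1.35311373e+00,  8.78472661e-02,  1.37209862e+00,  1.76733470e-05,
        1.68363134e+00, -1.03105705e-01]), 'qvel': array([ 5.89559987e-05, -2.52757712e-03, -5.23234804e-03, -1.58504051e-03,
       -2.63482493e-03,  5.52271426e-04]), 'joint_torque': array([ 1.32993726e-03, -3.41252124e+01, -3.03302085e+01,  7.18546193e-02,
        3.04128451e-02, -9.17011243e-05]), 'tool_pos': array([ 0.17331143, -0.52144525,  0.20444202]), 'ee_rot': array([-3.13962043e+00, -2.21729190e-04,  3.20790051e-01]), 'wrist_force': array([-0.36121984,  1.25613789,  0.34351466]), 'wrist_torque': array([ 0.01337458, -0.01877023,  0.01844369]), 'finger_force': 0.0, 'width': 0.09385953031832749}
```

View pics/top0b.png

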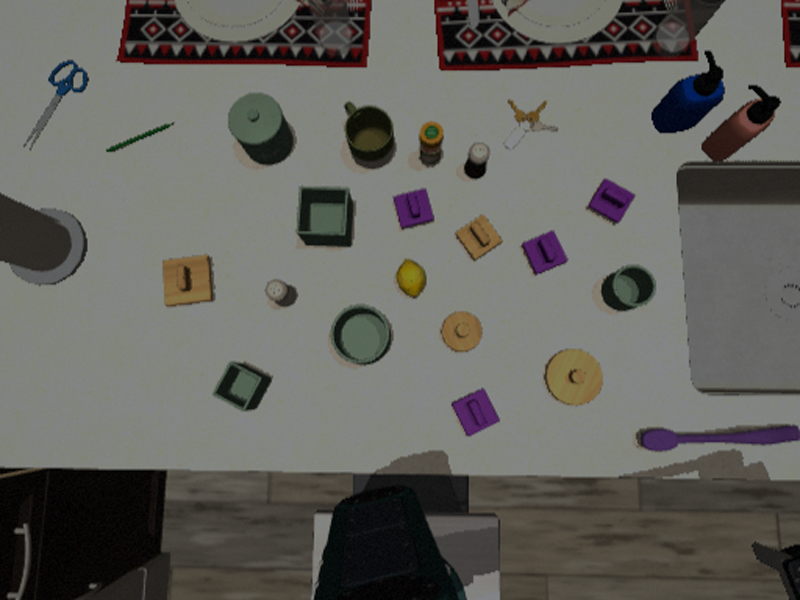

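View pics/side0.png

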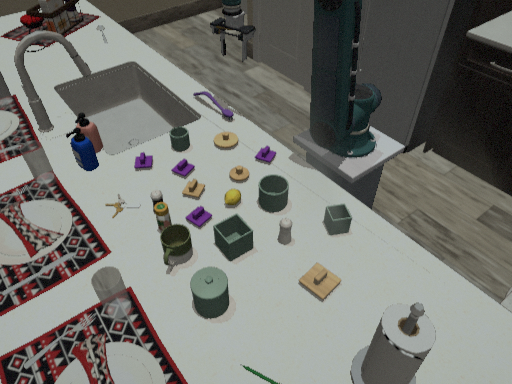

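View crops.

Top view (800 px wide, world x up and y left):
- Jars: large square (325,215), large round (361,334), small square (243,386), small round (628,288).
- Lids: large square (188,280), small square (480,237), small round (462,331), large round (575,377).
- Bystanders: shaker (279,292), lemon (411,278).

The side view shows the same layout.

```bash
python3 - <<'E'
from h import *
s=load('top0');im=s['pixels'][:,:,::-1]
im=cv2.convertScaleAbs(im,alpha=1.5)
cv2.imwrite('pics/cl.png',cv2.resize(im[115:265,98:278],None,fx=4,fy=4,interpolation=cv2.INTER_CUBIC))
cv2.imwrite('pics/cr.png',cv2.resize(im[125:275,250:430],None,fx=4,fy=4,interpolation=cv2.INTER_CUBIC))
E
```

```text
(no output)
```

View pics/cl.png

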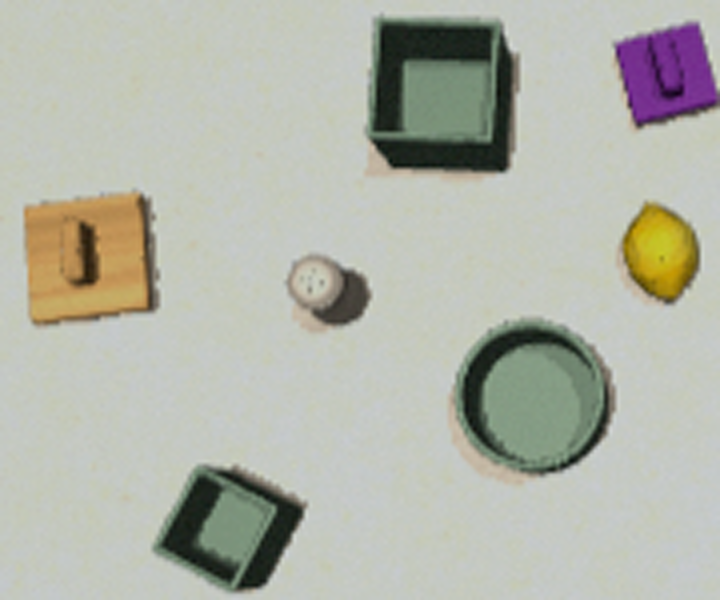

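View pics/cr.png

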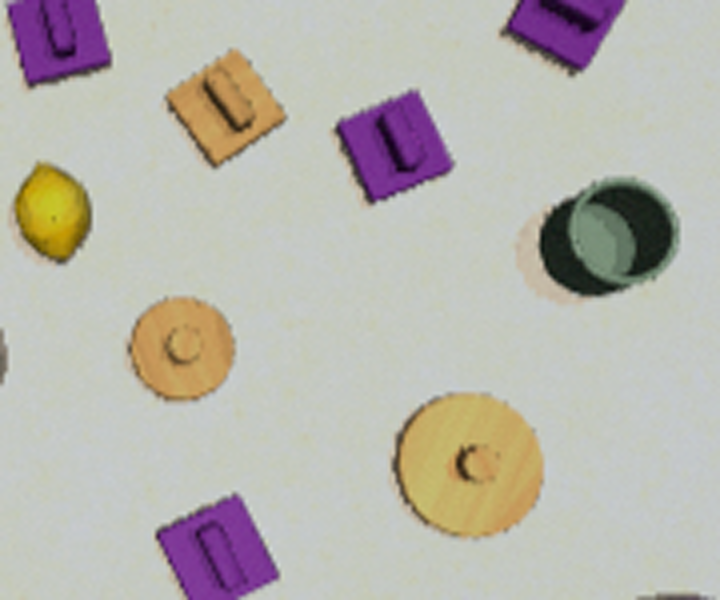

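The left crop shows the rim corners of both square jars, the circle of the large round jar and the large square lid. The right crop shows the small square lid (centre about 226,108), the small round lid (183,348), the large round lid (470,465) and the small round jar's rim (624,231).

```bash
python3 - <<'E'
from h import *
np.set_printoptions(precision=4,suppress=True)
s=load('top0');L=(98,115);Rr=(250,125)
def P(o,p,z): return w(s,o[0]+(p[0]+.5)/4-.5,o[1]+(p[1]+.5)/4-.5,z)
def sq(n,o,c,z):
    X=np.array([P(o,p,z) for p in c]); d=np.roll(X,-1,0)-X
    a=np.degrees(np.arctan2(d[:,1],d[:,0]))%90
    print(n,X.mean(0),'sides',np.linalg.norm(d,axis=1)*1e3,'ang',a)
def rd(n,o,l,r,t,b,z):
    A=[P(o,p,z) for p in((l,(t+b)/2),(r,(t+b)/2),((l+r)/2,t),((l+r)/2,b))]
    print(n,np.mean(A,0),'diam',np.linalg.norm(A[0]-A[1]),np.linalg.norm(A[2]-A[3]))
sq('jarSL',L,[(375,17),(500,22),(495,141),(369,138)],.085)
sq('jarSS',L,[(203,466),(277,508),(236,588),(154,549)],.07)
rd('jarRL',L,456,607,319,472,.085)
rd('jarRS',Rr,569,680,178,284,.07)
sq('lidSL',L,[(25,205),(141,194),(151,311),(33,324)],.02)
sq('lidSS',Rr,[(235,50),(286,117),(217,166),(167,98)],.02)
rd('lidRL',Rr,397,544,392,538,.02)
rd('lidRS',Rr,131,235,296,401,.02)
for n,o,a,b in(('barSL',L,(70,216),(80,284)),('barSS',Rr,(218,70),(242,128))):
    A,B=P(o,a,.046),P(o,b,.046); d=B-A; print(n,(A+B)/2,np.linalg.norm(d),np.degrees(np.arctan2(d[1],d[0])))
print('knobs',P(Rr,(480,464),.046),P(Rr,(186,344),.046),'shaker',P(L,(314,282),.088),'lemon',P(L,(660,253),.04))
E
```

```text
jarSL [0.6665 0.145  0.085 ] sides [85.5762 83.2857 84.9835 84.9977] ang [87.5968 89.1141 88.7393 89.4946]
jarSS [0.366  0.2807 0.07  ] sides [57.2798 57.1754 60.6043 61.649 ] ang [62.006  64.8375 66.3046 61.6997]
jarRL [0.4532 0.0749 0.085 ] diam 0.09838469598349918 0.09964417080805012
jarRS [ 0.5405 -0.3852  0.07  ] diam 0.0722484650097962 0.07113707066791075
lidSL [0.5545 0.4003 0.02  ] sides [84.0922 85.6822 84.4223 87.0789] ang [5.7311 8.5167 6.6901 8.2623]
lidSS [ 0.637  -0.1304  0.02  ] sides [60.4956 60.6511 60.4298 60.1766] ang [35.6852 36.0442 35.2348 36.1115]
lidRL [ 0.3878 -0.2923  0.02  ] diam 0.09877160426959405 0.09813096180017905
lidRS [ 0.4654 -0.0986  0.02  ] diam 0.07165439178446953 0.07277733781394612
barSL [0.5554 0.3988 0.046 ] 0.04921255957369949 -167.63031263404034
barSS [ 0.6362 -0.1301  0.046 ] 0.04433879854305421 -158.83174043105828
knobs [ 0.3878 -0.2915  0.046 ] [ 0.4658 -0.0985  0.046 ] shaker [0.5265 0.22   0.088 ] lemon [ 0.5563 -0.0076  0.04  ]
```

Measured sizes agree with those given to 1–2 mm (the small square jar is a bit worse). Starting with the large round lid.

```bash
cat > go.py <<'E'
import sys
from h import *
from scipy.spatial.transform import Rotation as Ro
# usage: go.py x y z [yaw_deg]; shift in shares in present tool frame (move before turn), turn share about tool z
o=readout.get_obs(); R=Ro.from_euler('xyz',o['ee_rot']).as_matrix()
a=[float(v) for v in sys.argv[1:]]
d=R.T@(np.array(a[:3])-o['tool_pos'])/.2
n=int(np.ceil(np.linalg.norm(d)*200/56))
print('t',o['time'],'pos',o['tool_pos'].round(4),'rpy',o['ee_rot'].round(4),'w',round(o['width'],4))
print('total',d.round(3),'| n',n,'per row',(d/max(n,1)).round(4))
if len(a)>3:
    t=((np.degrees(o['ee_rot'][2])-a[3]+180)%360-180); m=int(np.ceil(abs(t)/9)); print('turn total',round(t/120,4),'rows',m,'each',round(t/120/max(m,1),4))
E
python3 go.py .3878 -.2919 .12
```

```text
t 0.1 pos [ 0.1733 -0.5214  0.2044] rpy [-3.1396e+00 -2.0000e-04  3.2080e-01] w 0.0939
total [ 1.38  -0.75   0.424] | n 6 per row [ 0.2299 -0.125   0.0707]
```

Call:
{"method": "carry_out", "body": {
  "motion": "0.23 -0.125 0.07 0 0 0 0.6; 0.23 -0.125 0.07 0 0 0 0.6; 0.23 -0.125 0.07 0 0 0 0.6; 0.23 -0.125 0.07 0 0 0 0.6; 0.23 -0.125 0.07 0 0 0 0.6; 0.23 -0.125 0.07 0 0 0 0.6; 0 0 0 0 0 0 0.6; 0 0 0 0 0 0 0.6; 0 0 0 0 0 0 0.6"
}}

```text
time: 1.23
tool_pos: [0.3875, -0.2938, 0.1219]
ee_rot: [3.141, 0.0, 0.319]
wrist_force: [0.4, 0.7, -0.5]
width: 0.0562
finger_force: 0.0
```

```bash
python3 go.py .3878 -.2919 .024; python3 - <<'E'
from h import *
s=snap('wrist','w1'); print(px(s,[.3878,-.2919,.046]))
E
```

```text
t 1.225 pos [ 0.3875 -0.2938  0.1219] rpy [3.1407 0.     0.3189] w 0.0562
total [ 0.004 -0.009  0.489] | n 2 per row [ 0.0022 -0.0044  0.2447]
(np.float64(256.66300910320444), np.float64(197.3658556991607))
```

View pics/w1.png

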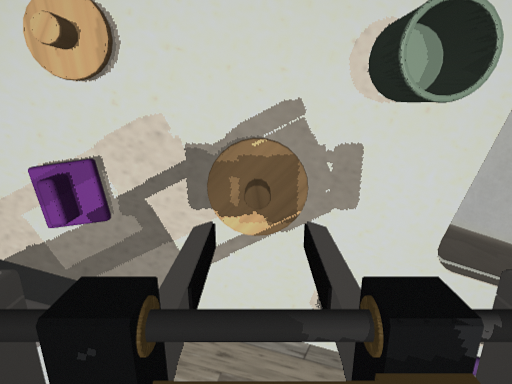

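The wrist view shows the large round lid with its knob at about (257,193). The prediction was (257,197), so they agree. Descending to grip.

Call:
{"method": "carry_out", "body": {
  "motion": "0.004 -0.009 0.13 0 0 0 0.6; 0 0 0.13 0 0 0 0.6; 0 0 0.13 0 0 0 0.6; 0 0 0.09 0 0 0 0.6; 0 0 0 0 0 0 0.6; 0 0 0 0 0 0 0; 0 0 0 0 0 0 0; 0 0 0 0 0 0 0; 0 0 0 0 0 0 0; 0 0 0 0 0 0 0"
}}

```text
time: 2.52
tool_pos: [0.3886, -0.291, 0.0261]
ee_rot: [3.14, -0.0, 0.321]
wrist_force: [0.2, 0.5, 3.2]
width: 0.0232
finger_force: 30.0
```

```bash
python3 go.py .4532 .0749 .19
```

```text
t 2.525 pos [ 0.3886 -0.291   0.0261] rpy [ 3.1403e+00 -5.0000e-04  3.2090e-01] w 0.0232
total [ 0.884 -1.633 -0.821] | n 8 per row [ 0.1105 -0.2041 -0.1026]
```

Call:
{"method": "carry_out", "body": {
  "motion": "0 0 -0.15 0 0 0 0; 0 0 -0.25 0 0 0 0; 0 0 -0.25 0 0 0 0; 0.12 -0.22 -0.17 0 0 0 0; 0.127 -0.235 0 0 0 0 0; 0.127 -0.235 0 0 0 0 0; 0.127 -0.235 0 0 0 0 0; 0.127 -0.235 0 0 0 0 0; 0.127 -0.235 0 0 0 0 0; 0.128 -0.238 0 0 0 0 0; 0 0 0 0 0 0 0; 0 0 0 0 0 0 0"
}}

```text
time: 4.03
tool_pos: [0.4524, 0.0747, 0.1889]
ee_rot: [3.141, 0.002, 0.321]
wrist_force: [-0.7, 0.3, -1.9]
width: 0.0233
finger_force: 30.0
```

```bash
python3 go.py .4532 .0749 .105; python3 - <<'E'
from h import *
s=snap('wrist','w2')
E
```

```text
t 4.025 pos [0.4524 0.0747 0.1889] rpy [3.1411e+00 1.6000e-03 3.2140e-01] w 0.0233
total [0.005 0.    0.419] | n 2 per row [0.0023 0.     0.2097]
```

View pics/w2.png

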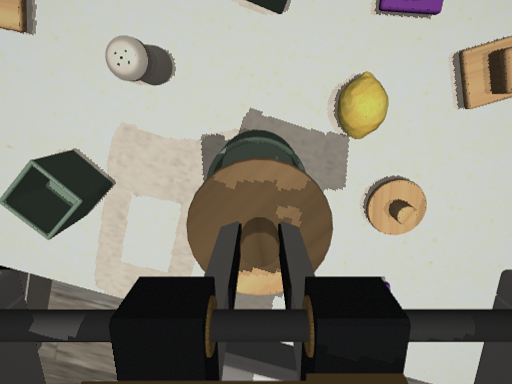

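The lid is held and centred over the jar (jar rim around column 256, lid around 260). Lowering it.

Call:
{"method": "carry_out", "body": {
  "motion": "0.004 0 0.15 0 0 0 0; 0 0 0.12 0 0 0 0; 0 0 0.06 0 0 0 0; 0 0 0.04 0 0 0 0; 0 0 0.03 0 0 0 0; 0 0 0.02 0 0 0 0; 0 0 0.01 0 0 0 0; 0 0 0 0 0 0 0; 0 0 0 0 0 0 0"
}}

```text
time: 5.2
tool_pos: [0.4538, 0.0753, 0.1038]
ee_rot: [3.141, -0.001, 0.321]
wrist_force: [-0.4, -0.4, -1.3]
width: 0.0233
finger_force: 30.0
```

Call:
{"method": "carry_out", "body": {
  "motion": "0 0 0.01 0 0 0 0; 0 0 0.005 0 0 0 0; 0 0 0 0 0 0 0; 0 0 0 0 0 0 0"
}}

```text
time: 5.7
tool_pos: [0.4538, 0.0753, 0.1011]
ee_rot: [3.141, -0.001, 0.321]
wrist_force: [-2.3, 0.5, 4.3]
width: 0.0233
finger_force: 30.0
```

Rim contact at the expected height. Releasing and lifting.

Call:
{"method": "carry_out", "body": {
  "motion": "0 0 0 0 0 0 0.5; 0 0 0 0 0 0 0.5; 0 0 0 0 0 0 0.5; 0 0 0 0 0 0 0.5; 0 0 -0.1 0 0 0 0.5; 0 0 -0.2 0 0 0 0.5; 0 0 -0.15 0 0 0 0.5; 0 0 0 0 0 0 0.5; 0 0 0 0 0 0 0.5"
}}

```text
time: 6.82
tool_pos: [0.453, 0.0752, 0.189]
ee_rot: [-3.141, 0.002, 0.321]
wrist_force: [0.0, -0.1, 0.1]
width: 0.0472
finger_force: 0.0
```

```bash
python3 go.py .4656 -.0986 .12
```

```text
t 6.825 pos [0.453  0.0752 0.189 ] rpy [-3.1411e+00  2.1000e-03  3.2080e-01] w 0.0472
total [-0.213  0.845  0.345] | n 4 per row [-0.0533  0.2112  0.0862]
```

Call:
{"method": "carry_out", "body": {
  "motion": "-0.053 0.211 0 0 0 0 0.5; -0.053 0.211 0.1 0 0 0 0.5; -0.053 0.211 0.12 0 0 0 0.5; -0.053 0.211 0.12 0 0 0 0.5; 0 0 0 0 0 0 0.5; 0 0 0 0 0 0 0.5; 0 0 0 0 0 0 0.5"
}}

```text
time: 7.7
tool_pos: [0.4669, -0.0973, 0.1229]
ee_rot: [3.141, -0.001, 0.322]
wrist_force: [0.3, -1.3, -0.2]
width: 0.047
finger_force: 0.0
```

```bash
python3 go.py .4656 -.0986 .025
```

```text
t 7.7 pos [ 0.4669 -0.0973  0.1229] rpy [ 3.1413e+00 -8.0000e-04  3.2240e-01] w 0.047
total [-0.008  0.004  0.489] | n 2 per row [-0.0042  0.002   0.2447]
```

Call:
{"method": "carry_out", "body": {
  "motion": "-0.007 0.004 0.13 0 0 0 0.5; 0 0 0.13 0 0 0 0.5; 0 0 0.13 0 0 0 0.5; 0 0 0.095 0 0 0 0.5; 0 0 0 0 0 0 0.5; 0 0 0 0 0 0 0; 0 0 0 0 0 0 0; 0 0 0 0 0 0 0; 0 0 0 0 0 0 0"
}}

```text
time: 8.82
tool_pos: [0.4663, -0.0996, 0.0267]
ee_rot: [3.141, -0.002, 0.321]
wrist_force: [-0.3, 1.6, 4.8]
width: 0.0233
finger_force: 30.0
```

```bash
python3 go.py .5405 -.3852 .18
```

```text
t 8.825 pos [ 0.4663 -0.0996  0.0267] rpy [ 3.1407e+00 -1.9000e-03  3.2070e-01] w 0.0233
total [-0.097  1.473 -0.766] | n 6 per row [-0.0161  0.2455 -0.1276]
```

Call:
{"method": "carry_out", "body": {
  "motion": "0 0 -0.15 0 0 0 0; 0 0 -0.25 0 0 0 0; 0 0 -0.25 0 0 0 0; -0.016 0.245 -0.116 0 0 0 0; -0.016 0.245 0 0 0 0 0; -0.016 0.245 0 0 0 0 0; -0.016 0.245 0 0 0 0 0; -0.016 0.245 0 0 0 0 0; -0.017 0.248 0 0 0 0 0; 0 0 0 0 0 0 0; 0 0 0 0 0 0 0"
}}

```text
time: 10.2
tool_pos: [0.5397, -0.3848, 0.1779]
ee_rot: [-3.14, 0.001, 0.321]
wrist_force: [0.8, 0.1, 0.1]
width: 0.0231
finger_force: 30.0
```

```bash
python3 go.py .5405 -.3852 .0885
```

```text
t 10.2 pos [ 0.5397 -0.3848  0.1779] rpy [-3.140e+00  6.000e-04  3.206e-01] w 0.0231
total [0.003 0.004 0.447] | n 2 per row [0.0017 0.0021 0.2235]
```

Call:
{"method": "carry_out", "body": {
  "motion": "0.003 0.003 0.15 0 0 0 0; 0 0 0.12 0 0 0 0; 0 0 0.07 0 0 0 0; 0 0 0.04 0 0 0 0; 0 0 0.03 0 0 0 0; 0 0 0.02 0 0 0 0; 0 0 0.015 0 0 0 0; 0 0 0 0 0 0 0; 0 0 0 0 0 0 0"
}}

```text
time: 11.32
tool_pos: [0.5409, -0.3858, 0.09]
ee_rot: [3.141, -0.0, 0.321]
wrist_force: [0.3, 0.4, -0.4]
width: 0.023
finger_force: 30.0
```

Call:
{"method": "carry_out", "body": {
  "motion": "0 0 0.01 0 0 0 0; 0 0 0.008 0 0 0 0; 0 0 0 0 0 0 0; 0 0 0 0 0 0 0"
}}

```text
time: 11.82
tool_pos: [0.5408, -0.3857, 0.0867]
ee_rot: [3.141, -0.0, 0.321]
wrist_force: [-1.3, -0.2, 3.4]
width: 0.0228
finger_force: 30.0
```

Call:
{"method": "carry_out", "body": {
  "motion": "0 0 0 0 0 0 0.5; 0 0 0 0 0 0 0.5; 0 0 0 0 0 0 0.5; 0 0 0 0 0 0 0.5; 0 0 -0.1 0 0 0 0.5; 0 0 -0.2 0 0 0 0.5; 0 0 -0.15 0 0 0 0.5; 0 0 0 0 0 0 0.5; 0 0 0 0 0 0 0.5"
}}

```text
time: 12.95
tool_pos: [0.5405, -0.3854, 0.1755]
ee_rot: [-3.141, 0.0, 0.321]
wrist_force: [-0.3, -0.5, -0.6]
width: 0.0468
finger_force: 0.0
```

```bash
python3 go.py .637 -.1303 .13 35.8
```

```text
t 12.95 pos [ 0.5405 -0.3854  0.1755] rpy [-3.1409e+00  5.0000e-04  3.2080e-01] w 0.0468
total [ 0.86  -1.058  0.228] | n 5 per row [ 0.172  -0.2116  0.0455]
turn total -0.1452 rows 2 each -0.0726
```

Call:
{"method": "carry_out", "body": {
  "motion": "0.172 -0.212 0 0 0 0 0.5; 0.172 -0.212 0 0 0 0 0.5; 0.172 -0.212 0 0 0 0 0.5; 0.172 -0.212 0.1 0 0 0 0.5; 0.172 -0.21 0.128 0 0 0 0.5; 0 0 0 0 0 -0.073 0.5; 0 0 0 0 0 -0.072 0.5; 0 0 0 0 0 0 0.5; 0 0 0 0 0 0 0.5"
}}

```text
time: 14.08
tool_pos: [0.6366, -0.1306, 0.1293]
ee_rot: [-3.14, 0.001, 0.622]
wrist_force: [-0.3, 0.3, 0.3]
width: 0.0469
finger_force: 0.0
```

```bash
python3 go.py .637 -.1303 .025 35.8; python3 - <<'E'
from h import *
s=snap('wrist','w3'); print(px(s,[.637,-.1303,.046]))
E
```

```text
t 14.075 pos [ 0.6366 -0.1306  0.1293] rpy [-3.140e+00  1.300e-03  6.221e-01] w 0.0469
total [0.003 0.001 0.521] | n 2 per row [0.0014 0.0004 0.2607]
turn total -0.0013 rows 1 each -0.0013
(np.float64(259.0721412097402), np.float64(195.1507561427446))
```

View pics/w3.png

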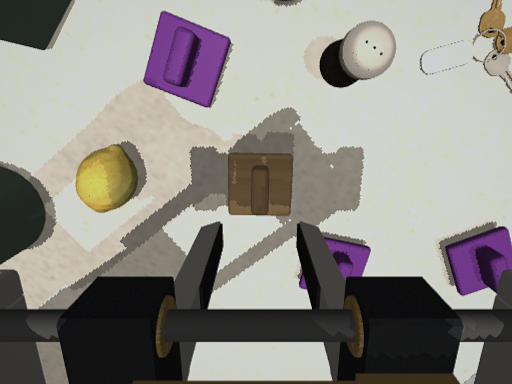

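The lid is square in the image, with the bar at column 260. I'll check its row against the plate's projected corners.

```bash
python3 - <<'E'
from h import *
s=load('w3'); a=np.radians(35.8); c,q=np.cos(a),np.sin(a)
for z,hx,hy in((.02,.0315,.0315),(.046,.022,.008)):
    print(z,[tuple(np.round(px(s,[.637+c*x-q*y,-.1303+q*x+c*y,z]),1)) for x,y in((hx,hy),(hx,-hy),(-hx,-hy),(-hx,hy))])
im=cv2.convertScaleAbs(s['pixels'][130:235,200:320,::-1],alpha=2.2)
cv2.imwrite('pics/w3c.png',cv2.resize(im,None,fx=5,fy=5,interpolation=cv2.INTER_CUBIC))
E
```

```text
0.02 [(np.float64(225.9), np.float64(155.5)), (np.float64(292.2), np.float64(155.4)), (np.float64(290.5), np.float64(217.5)), (np.float64(227.9), np.float64(217.5))]
0.046 [(np.float64(249.9), np.float64(171.2)), (np.float64(268.1), np.float64(171.2)), (np.float64(267.8), np.float64(218.1)), (np.float64(250.4), np.float64(218.1))]
```

View pics/w3c.png

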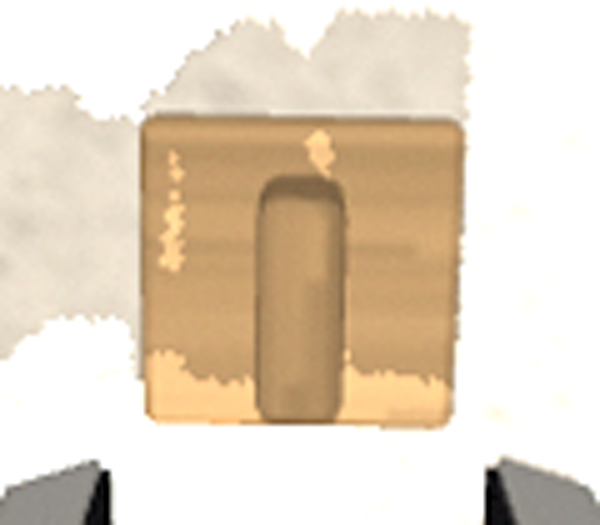

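The plate sits about 2 px further along than predicted, which is within calibration. The jar was measured with the same camera, so the bias cancels. Gripping.

Call:
{"method": "carry_out", "body": {
  "motion": "0.003 0 0.14 0 0 0 0.5; 0 0 0.14 0 0 0 0.5; 0 0 0.14 0 0 0 0.5; 0 0 0.1 0 0 0 0.5; 0 0 0 0 0 0 0.5; 0 0 0 0 0 0 0; 0 0 0 0 0 0 0; 0 0 0 0 0 0 0; 0 0 0 0 0 0 0; 0 0 0 0 0 0 0"
}}

```text
time: 15.38
tool_pos: [0.6383, -0.1303, 0.0274]
ee_rot: [3.14, -0.001, 0.625]
wrist_force: [-1.1, -0.1, 3.1]
width: 0.0157
finger_force: 30.0
```

```bash
python3 go.py .366 .2807 .19 63.7
```

```text
t 15.375 pos [ 0.6383 -0.1303  0.0274] rpy [ 3.1404e+00 -9.0000e-04  6.2450e-01] w 0.0157
total [ 0.098 -2.462 -0.816] | n 10 per row [ 0.0098 -0.2462 -0.0816]
turn total -0.2327 rows 4 each -0.0582
```

Call:
{"method": "carry_out", "body": {
  "motion": "0 0 -0.15 0 0 0 0; 0 0 -0.25 0 0 0 0; 0 0 -0.25 0 0 0 0; 0.009 -0.246 -0.166 0 0 0 0; 0.01 -0.277 0 0 0 0 0; 0.011 -0.277 0 0 0 0 0; 0.011 -0.277 0 0 0 0 0; 0.011 -0.277 0 0 0 0 0; 0.011 -0.277 0 0 0 0 0; 0.011 -0.277 0 0 0 0 0; 0.011 -0.277 0 0 0 0 0; 0.011 -0.277 0 0 0 0 0"
}}

```text
time: 16.88
tool_pos: [0.364, 0.2817, 0.1894]
ee_rot: [3.141, 0.0, 0.624]
wrist_force: [0.3, 0.5, -0.1]
width: 0.016
finger_force: 30.0
```

Call:
{"method": "carry_out", "body": {
  "motion": "0 0 0 0 0 -0.058 0; 0 0 0 0 0 -0.058 0; 0 0 0 0 0 -0.058 0; 0 0 0 0 0 -0.058 0; 0 0 0 0 0 0 0; 0 0 0 0 0 0 0"
}}

```text
time: 17.62
tool_pos: [0.3653, 0.2804, 0.1894]
ee_rot: [-3.141, 0.0, 1.109]
wrist_force: [0.2, 0.6, -0.7]
width: 0.0154
finger_force: 30.0
```

```bash
python3 go.py .366 .2807 .089 63.7; python3 - <<'E'
from h import *
s=snap('wrist','w4'); c=s['pixels'][:,:,::-1]
a=np.radians(63.7);
print([tuple(np.round(px(s,[.366+np.cos(a+k)*.0315*2**.5,.2807+np.sin(a+k)*.0315*2**.5,.07]),1)) for k in np.pi/4+np.arange(4)*np.pi/2])
cv2.imwrite('pics/w4b.png',cv2.resize(cv2.convertScaleAbs(c[60:310,130:390],alpha=1.6),None,fx=2.4,fy=2.4))
E
```

```text
t 17.625 pos [0.3653 0.2804 0.1894] rpy [-3.1415e+00  4.0000e-04  1.1087e+00] w 0.0154
total [0.003 0.002 0.502] | n 2 per row [0.0015 0.0012 0.2511]
turn total -0.0015 rows 1 each -0.0015
[(np.float64(227.7), np.float64(153.7)), (np.float64(229.6), np.float64(214.0)), (np.float64(290.2), np.float64(213.8)), (np.float64(291.9), np.float64(153.6))]
```

View pics/w4b.png

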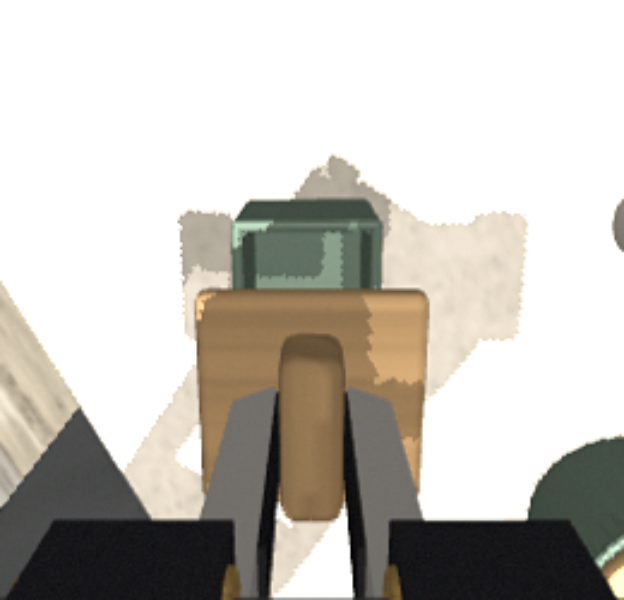

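The jar rim shows squarely behind the lid, parallel to it, with its far edge at row 152 and columns 227–290. That is about 1.5 mm left of the prediction, so I'll shift slightly along −y and lower.

Call:
{"method": "carry_out", "body": {
  "motion": "0.003 -0.004 0.15 0 0 -0.001 0; 0 0 0.15 0 0 0 0; 0 0 0.09 0 0 0 0; 0 0 0.05 0 0 0 0; 0 0 0.03 0 0 0 0; 0 0 0.02 0 0 0 0; 0 0 0.012 0 0 0 0; 0 0 0 0 0 0 0; 0 0 0 0 0 0 0"
}}

```text
time: 18.8
tool_pos: [0.3652, 0.2815, 0.0896]
ee_rot: [3.141, -0.001, 1.112]
wrist_force: [-0.4, 0.6, -1.1]
width: 0.0156
finger_force: 30.0
```

Call:
{"method": "carry_out", "body": {
  "motion": "0 0 0.008 0 0 0 0; 0 0 0.006 0 0 0 0; 0 0 0 0 0 0 0; 0 0 0 0 0 0 0"
}}

```text
time: 19.3
tool_pos: [0.3652, 0.2815, 0.0874]
ee_rot: [3.141, -0.001, 1.113]
wrist_force: [-2.3, -1.7, 5.3]
width: 0.0157
finger_force: 30.0
```

Call:
{"method": "carry_out", "body": {
  "motion": "0 0 0 0 0 0 0.5; 0 0 0 0 0 0 0.5; 0 0 0 0 0 0 0.5; 0 0 0 0 0 0 0.5; 0 0 -0.1 0 0 0 0.5; 0 0 -0.2 0 0 0 0.5; 0 0 -0.2 0 0 0 0.5; 0 0 0 0 0 0 0.5; 0 0 0 0 0 0 0.5"
}}

```text
time: 20.42
tool_pos: [0.3646, 0.2812, 0.1854]
ee_rot: [-3.141, 0.001, 1.113]
wrist_force: [0.7, -0.3, -0.8]
width: 0.0469
finger_force: 0.0
```

```bash
python3 go.py .5548 .3998 .13 7.3
```

```text
t 20.425 pos [0.3646 0.2812 0.1854] rpy [-3.1409e+00  1.2000e-03  1.1125e+00] w 0.0469
total [0.953 0.591 0.276] | n 5 per row [0.1906 0.1182 0.0551]
turn total 0.4704 rows 7 each 0.0672
```

Call:
{"method": "carry_out", "body": {
  "motion": "0.19 0.118 0 0 0 0 0.5; 0.19 0.118 0 0 0 0 0.5; 0.19 0.118 0 0 0 0 0.5; 0.19 0.118 0 0 0 0 0.5; 0.192 0.118 0.12 0 0 0.067 0.5; 0 0 0.15 0 0 0.067 0.5; 0 0 0 0 0 0.067 0.5; 0 0 0 0 0 0.067 0.5; 0 0 0 0 0 0.067 0.5; 0 0 0 0 0 0.067 0.5; 0 0 0 0 0 0.067 0.5; 0 0 0 0 0 0 0.5"
}}

```text
time: 21.92
tool_pos: [0.554, 0.3993, 0.1297]
ee_rot: [3.14, 0.004, 0.132]
wrist_force: [0.0, -0.0, 0.1]
width: 0.0468
finger_force: 0.0
```

```bash
python3 go.py .5548 .3998 .025 7.3; python3 - <<'E'
from h import *
s=snap('wrist','w5'); c=s['pixels'][:,:,::-1]
a=np.radians(7.3)
print([tuple(np.round(px(s,[.5548+np.cos(a+k)*.043*2**.5,.3998+np.sin(a+k)*.043*2**.5,.02]),1)) for k in np.pi/4+np.arange(4)*np.pi/2])
cv2.imwrite('pics/w5b.png',cv2.resize(cv2.convertScaleAbs(c[100:260,160:360],alpha=1.6),None,fx=3.5,fy=3.5))
E
```

```text
t 21.925 pos [0.554  0.3993 0.1297] rpy [3.1397 0.0041 0.1319] w 0.0468
total [ 0.006 -0.003  0.523] | n 2 per row [ 0.0032 -0.0015  0.2617]
turn total 0.0021 rows 1 each 0.0021
[(np.float64(212.5), np.float64(142.5)), (np.float64(215.6), np.float64(227.2)), (np.float64(300.0), np.float64(227.6)), (np.float64(303.9), np.float64(143.0))]
```

View pics/w5b.png

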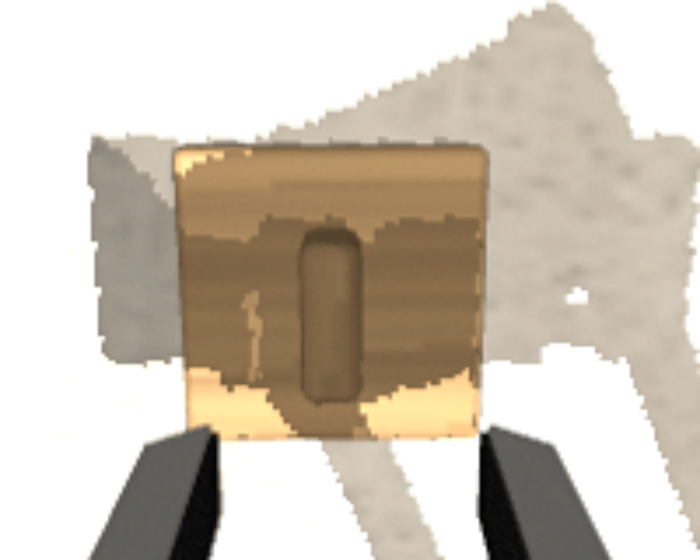

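The lid is square to the gripper (plate columns 210–299, bar at column 255, finger centre about 259). I'll shift about 3 mm along −y and grip.

Call:
{"method": "carry_out", "body": {
  "motion": "0.005 -0.016 0.14 0 0 0.002 0.5; 0 0 0.14 0 0 0 0.5; 0 0 0.14 0 0 0 0.5; 0 0 0.1 0 0 0 0.5; 0 0 0 0 0 0 0.5; 0 0 0 0 0 0 0; 0 0 0 0 0 0 0; 0 0 0 0 0 0 0; 0 0 0 0 0 0 0; 0 0 0 0 0 0 0"
}}

```text
time: 23.22
tool_pos: [0.5561, 0.4036, 0.0295]
ee_rot: [-3.141, -0.002, 0.126]
wrist_force: [-0.0, -0.0, 4.0]
width: 0.0154
finger_force: 30.0
```

```bash
python3 go.py .6665 .145 .20 -1.3
```

```text
t 23.225 pos [0.5561 0.4036 0.0295] rpy [-3.1408e+00 -1.6000e-03  1.2600e-01] w 0.0154
total [ 0.386  1.351 -0.853] | n 6 per row [ 0.0644  0.2252 -0.1421]
turn total 0.071 rows 1 each 0.071
```

Call:
{"method": "carry_out", "body": {
  "motion": "0 0 -0.15 0 0 0 0; 0 0 -0.25 0 0 0 0; 0 0 -0.25 0 0 0 0; 0.064 0.225 -0.2 0 0 0 0; 0.064 0.225 0 0 0 0 0; 0.064 0.225 0 0 0 0 0; 0.064 0.225 0 0 0 0 0; 0.065 0.225 0 0 0 0 0; 0.065 0.226 0 0 0 0 0; 0 0 0 0 0 0.071 0; 0 0 0 0 0 0 0; 0 0 0 0 0 0 0"
}}

```text
time: 24.72
tool_pos: [0.6658, 0.1454, 0.1981]
ee_rot: [3.141, 0.001, -0.02]
wrist_force: [0.5, -0.1, -1.0]
width: 0.0158
finger_force: 30.0
```

```bash
python3 go.py .6665 .145 .107 -1.3; python3 - <<'E'
from h import *
s=snap('wrist','w6'); c=s['pixels'][:,:,::-1]
a=np.radians(-1.3)
print([tuple(np.round(px(s,[.6665+np.cos(a+k)*.043*2**.5,.145+np.sin(a+k)*.043*2**.5,.085]),1)) for k in np.pi/4+np.arange(4)*np.pi/2])
cv2.imwrite('pics/w6b.png',cv2.resize(cv2.convertScaleAbs(c[60:310,130:390],alpha=1.6),None,fx=2.4,fy=2.4))
E
```

```text
t 24.725 pos [0.6658 0.1454 0.1981] rpy [ 3.1415e+00  7.0000e-04 -1.9900e-02] w 0.0158
total [0.004 0.002 0.455] | n 2 per row [0.0018 0.001  0.2277]
turn total 0.0014 rows 1 each 0.0014
[(np.float64(213.9), np.float64(142.8)), (np.float64(217.1), np.float64(226.6)), (np.float64(300.5), np.float64(226.9)), (np.float64(304.3), np.float64(143.1))]
```

View pics/w6b.png

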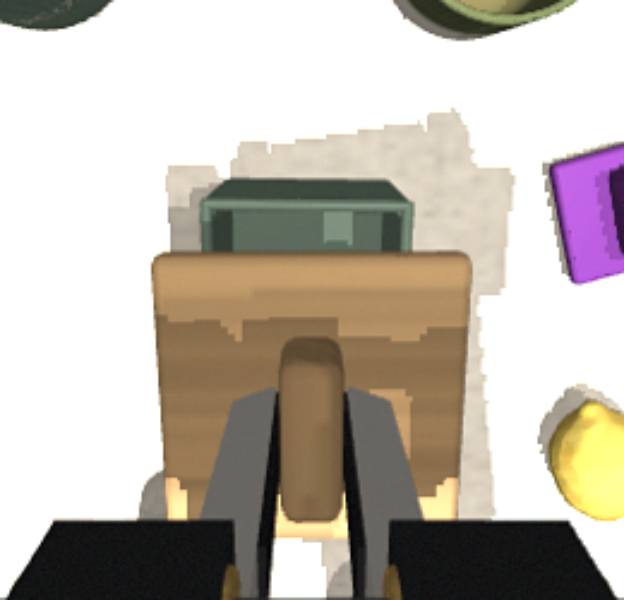

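The jar is parallel to the lid and within about 1 mm of the prediction (far edge row 144, columns 214–302). Lowering.

Call:
{"method": "carry_out", "body": {
  "motion": "0.001 -0.002 0.15 0 0 0 0; 0 0 0.12 0 0 0 0; 0 0 0.08 0 0 0 0; 0 0 0.05 0 0 0 0; 0 0 0.03 0 0 0 0; 0 0 0.02 0 0 0 0; 0 0 0.005 0 0 0 0; 0 0 0 0 0 0 0; 0 0 0 0 0 0 0"
}}

```text
time: 25.9
tool_pos: [0.6667, 0.1453, 0.108]
ee_rot: [-3.142, -0.001, -0.023]
wrist_force: [0.1, 0.4, -1.1]
width: 0.0157
finger_force: 30.0
```

Call:
{"method": "carry_out", "body": {
  "motion": "0 0 0.012 0 0 0 0; 0 0 0.008 0 0 0 0; 0 0 0 0 0 0 0; 0 0 0 0 0 0 0"
}}

```text
time: 26.4
tool_pos: [0.6665, 0.1453, 0.1045]
ee_rot: [3.142, -0.001, -0.023]
wrist_force: [-1.3, -0.0, 5.8]
width: 0.0155
finger_force: 30.0
```

Seated at the expected height. Release, lift and clear the view.

Call:
{"method": "carry_out", "body": {
  "motion": "0 0 0 0 0 0 0.5; 0 0 0 0 0 0 0.5; 0 0 0 0 0 0 0.5; 0 0 0 0 0 0 0.5; 0 0 -0.1 0 0 0 0.5; 0 0 -0.25 0 0 0 0.5; 0 0 -0.25 0 0 0 0.5; -0.3 0 0 0 0 0 0.5; -0.3 0 0 0 0 0 0.5; -0.3 0 0 0 0 0 0.5; -0.2 0 0 0 0 0 0.5; 0 0 0 0 0 0 0.5"
}}

```text
time: 27.9
tool_pos: [0.4449, 0.1506, 0.2261]
ee_rot: [-3.141, -0.004, -0.021]
wrist_force: [0.9, 0.2, 0.5]
width: 0.0468
finger_force: 0.0
```

Call:
{"method": "carry_out", "body": {
  "motion": "0 0.3 0 0 0 0 0.5; 0 0.3 0 0 0 0 0.5; 0 0.3 0 0 0 0 0.5; 0 0.3 0 0 0 0 0.5; 0 0.3 0 0 0 0 0.5; 0 0.3 0 0 0 0 0.5; 0 0.3 0 0 0 0 0.5; -0.1 0.3 0 0 0 0 0.5; -0.2 0.2 0 0 0 0 0.5; -0.2 0.2 0 0 0 0 0.5; 0 0 0 0 0 0 0.5; 0 0 0 0 0 0 0.5"
}}

```text
time: 29.4
tool_pos: [0.3346, -0.4072, 0.2241]
ee_rot: [3.141, -0.001, -0.023]
wrist_force: [1.2, -1.2, -1.0]
width: 0.0471
finger_force: 0.0
```

```bash
python3 - <<'E'
from h import *
s=snap('top','top1');t=snap('side','side1')
cv2.imwrite('pics/fin.png',cv2.resize(cv2.convertScaleAbs(s['pixels'][110:270,95:435,::-1],alpha=1.5),(800,376),interpolation=cv2.INTER_CUBIC))
cv2.imwrite('pics/fins.png',cv2.resize(cv2.convertScaleAbs(t['pixels'][115:305,130:370,::-1],alpha=1.5),(750,594),interpolation=cv2.INTER_CUBIC))
E
```

```text
(no output)
```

View pics/fin.png

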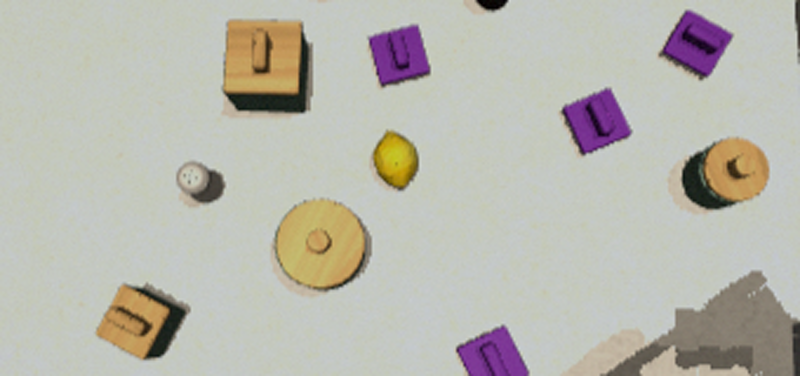

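View pics/fins.png

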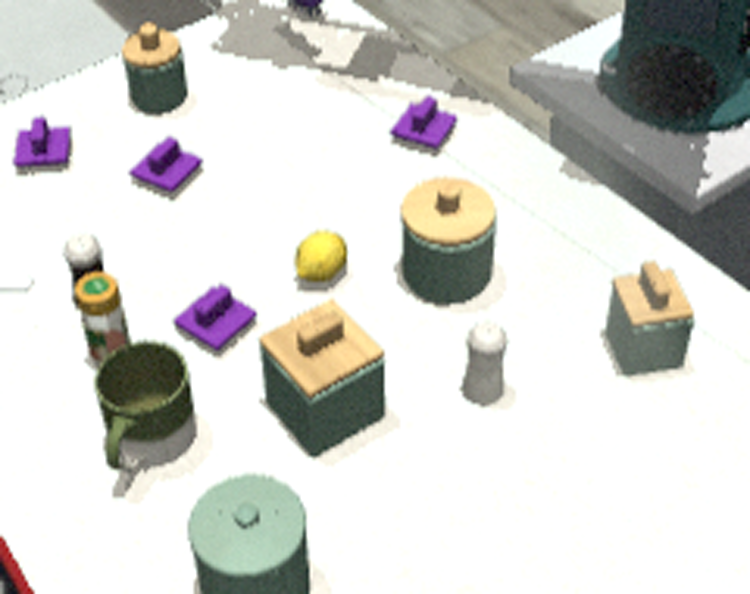

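All four lids look flush and square: large square (265,60), large round (320,243), small square (135,320) and small round (737,170) in the top crop. The shaker and lemon haven't moved. Handing in.

```bash
python3 -c "
from h import *
print(robot.close_job())"
```

```text
the job is handed in; nothing more can be done
None
```

All four jars are closed with their own lids, which look square and fully seated in the final camera views; the lemon and salt shaker look unmoved, and the job was handed in at about 29 s, though no verdict came back.

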